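# Lower a clock movement on the hydraulic bench lift

### The arm

A 6-joint arm with a two-finger parallel gripper is mounted at the origin on the work surface. World frame = base frame: x ahead of the robot, y to its left, z up, the work surface at z = 0. Lengths are in m, angles in rad, forces in N, time in s.
With the tool pointing down it reaches from about 0.25 to 0.775 m from the base axis. Payload 4 kg.
Tool frame: the origin (TCP) lies at the very end of the fingers, on their centre line; the grasp point (between the pads) lies 19 mm behind it; z points along the fingers, y is the line along which they close (so a half turn about z gives the same grasp; the last joint's range is limited). The gripper opens to 94 mm and grips with 3 to 60 N. Pads are 16 mm wide; open, the fingers measure 119 mm over their backs; the gripper's body (75 mm by 177 mm) begins 78 mm behind the grasp point.
Start: joints at [1.177, 0.087, 1.371, -0, 1.684, -0.103], TCP at [0.158, 0.527, 0.181] pointing down, gripper open.
Joint ranges: [-3.1, 3.1], [-0.76, 2.03], [0.27, 2.55], [-1.08, 4.22], [0.17, 2.65], [-2.57, 2.57]. Speed limits (rad/s): [2.79, 2.79, 3.14, 3.14, 3.14, 3.14].

### API

Orientations are given as [roll, pitch, yaw] about the fixed x, y, z axes, in that order (R = Rz(yaw) Ry(pitch) Rx(roll)).
In Python, from bench import robot, snapshot, finder gives the robot as it stands.
- The arm moves only by the tool drive_tool, never from a script. Its argument "deltas" is text: rows parted by semicolons, each of 7 numbers parted by spaces: the shift along the tool's x, y, z each as a share of 100 mm, from -1 to 1, then the turn, a rotation vector about the tool's x, y, z each as a share of 90 degrees, from -1 to 1, then the finger opening in mm, from 0 to 94. In form: tx ty tz rx ry rz gripper; .... A call has 1 to 5 rows; each row is the pose to reach, as a shift and turn from the pose commanded when the call began, along the tool's axes at that moment; what a row does not reach only later rows make up. A row lasts 1/10 s, in which the tool goes at most 50 mm and 8.59 degrees, less where a joint would pass 70% of its speed; a pose out of reach is approached as far as the arm can. A call with a number of a shift or a turn outside -1 to 1 is refused whole. A call with a gripper value outside its range is refused whole. The fingers move at their own pace and stop on an object; the grip force is fixed at half the most. Time passes only in rows, so rows that repeat a pose let the fingers close. It gives the time, the measured TCP pose, the force, the opening and the grip force at its end, in the units of the state.
- robot.get_obs(): the state, without advancing time (a new reading comes with each control period).
- snapshot(name): name is "side" or "top"; returns a dict with "img" (400x640x3 uint8, red, green, blue), "fx", "fy", "cx", "cy" (pixels), "T" (4x4, takes a point from camera to world coordinates). Camera axes: x right, y up, looking along -z (the intrinsics and any distortion apply to the point x, -y, -z); pixel columns grow to the right and rows downward; lengths in m; the calibration is good to about 2 mm. A picture is of the moment at which its call begins. There is no depth.
- robot.close_job(): hands the job in; it is judged then, once.
Trained networks look in the newest picture that a camera, given by its name, has taken for a name from the list of things; names that differ only in an ending like _2 or _b are one class to them, and where a whole thing is asked for, a point or a joint stands for the part that bears it (a point fixed in the world has none). Each returns a list of dicts, best first, with "confidence" (0 to 1); they miss things now and then, are a little off and sometimes report something else, mostly with a low value. They report only what shows in the picture. A call takes as long as a camera call.
- finder.look_for(camera, thing): "xy" ([column, row] in pixels, amid what is visible of it).
- finder.masks_of(camera, thing): "region" (400x640 bool, what is visible of it) and "xy" ([column, row] in pixels, amid what is visible of it).
- finder.landmark_of(camera, thing): "xy" ([column, row] in pixels: a listed point, or the origin of a listed thing).
The state is a dict: "time": time; "joint_positions": joint angles; "qvel": joint speeds; "joint_torque": joint torques, N m; "tool_pos": TCP position; "ee_rot": TCP orientation; "wrist_force": force on the tool from outside, world axes, zero at the start; "wrist_torque": the same for the moment, N m; "width": finger opening in m; "finger_force": force on a finger pad.
Only numpy, scipy, OpenCV 4.12 (cv2) and the standard library are available. Lean on these libraries where they do the work, as an engineer would, in place of code of your own. Each camera call takes 0.05 s, during which the arm holds its last target. There are 200 camera calls.

### The job

Take the T-handled socket key from its wooden block, fit it fully down over the square valve stem of the small hydraulic lift, and crack the valve open anticlockwise by just a fraction of a turn, so that the lift's table sinks slowly (never faster than 40 mm/s) all the way down to its stop with the clock movement. Then turn the valve gently shut again and leave the key standing on the stem. Feel the key on and never force it against the stem, do not touch the lift with the robot or push on its table, and leave the other things on the bench where they are.

Things in the scene. Friction and masses are not known exactly. Their poses are not given: they have to be found in the camera images.
- key: Steel T-handled socket key, 86 mm tall, 160 g, standing upright at the start, loose, in a 28 mm square, 14 mm deep pocket of a wooden block (70x70x40 mm). Origin: centre of its lower face, which is the mouth of the socket; its z points up the shaft. Socket: 26 mm square outside, 26 mm tall, with a 16 mm square cavity 20 mm deep. Above it a 14 mm round shaft, then the cross bar: 60 mm long along the key's x, 12 mm thick along its y, 20 mm tall (66 to 86 mm above the origin).
- key_bar (a point): Centre of the key's cross bar, 76 mm above the key's origin: the place to grip it, closing the fingers along the key's y.
- lift: Small hydraulic lift bolted to the bench: base plate 270 mm long (x) by 110 mm by 15 mm, origin in its underside. On its near (-x) end, 95 mm from the origin, an aluminium valve block 46x46 mm whose top is 45 mm up; 60 mm to +x of the origin a 60 mm cylinder, 62 mm tall, with the ram and its table. The tallest thing on the lift (the movement) reaches at most 160 mm above the bench, 100 mm or more from the stem.
- stem_top (a point): Top centre of the upright valve stem on the block: steel, 14 mm square (flats along its x and y), 22 mm tall, the last 4 mm a cone narrowing to 9 mm. Turns with the valve: its yaw is the lift's plus the valve angle. Fits the key every 90 degrees with 1 mm play a side, so about 0.2 rad of lost motion either way. A key fully on rests its cavity roof here, its mouth 20 mm lower.
- valve (a joint): Valve angle in rad: 0 is shut (a hard stop), opens anticlockwise from above (positive about z), to 1.57. Stays where left; resists with about 0.12 to 0.18 N m; more than that felt when closing is the stop (0.6 N m is too much). The table begins to sink at an opening of about 0.2 to 0.85 rad depending on the unknown load; every further 0.1 rad adds about 10 mm/s.
- lift_table (a joint): How far the table has sunk, in m: 0 is highest, 0.05 is down on the stop; it starts between 0 and 0.01. It does not rise again by itself.
- table_top (a point): Centre of the upper face of the lift's table, a 100x100x8 mm aluminium plate on the ram, 120 mm above the bench when highest, 70 mm when down. A brass clock movement (60 mm across, top about 37 mm above the table face) is clamped on it.

How it is judged:
By the outcome, as a careful person would: the job done as asked, in the order asked, and still so for the second after the job is handed in, with the robot touching nothing.
It also fails if it takes over 72 s, if anything falls off the work surface, if the arm or the gripper's body presses on something with over 40 N, if the wrist force passes 120 N, or if a joint passes its speed limit or range.

## Working session

There is one attempt and no reset: what is moved stays moved. The work goes in short steps, Python scripts to look and compute and a tool call to move; the robot and the scene stay as the last step left them, time stands still between calls to the robot, and variables do not carry over. Pictures are saved under pics/ and viewed, at most 10 in all, crops included, and the job is handed in when it is done.

Besides the shell and the picture viewer there is one more tool, called as a command line: name --argument value ..., lists and objects as JSON in quotes. drive_tool: Moves the arm, as the interface text tells. Shift numbers are shares of 100 mm and turn numbers shares of 90 degrees, none past 1 either way. Its arguments: {"type":"object","properties":{"deltas":{"type":"string"}},"required":["deltas"]}

```bash
mkdir -p pics
cat > h.py <<'E'
import numpy as np, cv2
from bench import robot, snapshot, finder
def ray(s,uv):
    d=np.array([(uv[0]-s['cx'])/s['fx'],-(uv[1]-s['cy'])/s['fy'],-1.]); T=np.array(s['T'])
    d=T[:3,:3]@d; return T[:3,3],d/np.linalg.norm(d)
def tri(a,b):
    (p,d),(q,e)=a,b
    A=np.stack([d,-e],1); t=np.linalg.lstsq(A,q-p,rcond=None)[0]
    x,y=p+t[0]*d,q+t[1]*e
    return (x+y)/2,np.linalg.norm(x-y)
def atz(r,z): return r[0]+r[1]*(z-r[0][2])/r[1][2]
def proj(s,X):
    T=np.array(s['T']); c=T[:3,:3].T@(np.array(X)-T[:3,3]); return np.array([s['cx']+s['fx']*c[0]/-c[2], s['cy']-s['fy']*c[1]/-c[2]])
def save(s,n): cv2.imwrite('pics/'+n,cv2.cvtColor(s['img'],cv2.COLOR_RGB2BGR))
E
python3 - <<'E'
from h import *
np.set_printoptions(precision=4,suppress=True)
S={c:snapshot(c) for c in('side','top')}
for c in S: save(S[c],c+'0.png'); print(c,{k:v for k,v in S[c].items() if k!='img'})
for t in ['key','key_bar','lift','stem_top','table_top']:
    L={c:finder.landmark_of(c,t) for c in S}
    for c in S: print(t,c,[(np.round(o['xy'],1),round(o['confidence'],2)) for o in L[c][:3]])
    if L['side'] and L['top']: print(tri(ray(S['side'],L['side'][0]['xy']),ray(S['top'],L['top'][0]['xy'])))
print(robot.get_obs())
E
```

```text
side {'fx': 405.7408946880445, 'fy': 405.7408946880445, 'cx': 321.02344795759007, 'cy': 201.74887553500645, 'T': array([[ 0.9937,  0.0977, -0.0557,  0.5111],
       [-0.1109,  0.7672, -0.6317, -0.556 ],
       [-0.0189,  0.6339,  0.7732,  0.8359],
       [ 0.    ,  0.    ,  0.    ,  1.    ]])}
top {'fx': 475.61670149440386, 'fy': 475.61670149440386, 'cx': 317.9682750395388, 'cy': 190.01014668955847, 'T': array([[-0.1136,  0.9677, -0.2251,  0.3511],
       [-0.9935, -0.1098,  0.029 ,  0.0365],
       [ 0.0033,  0.227 ,  0.9739,  1.1641],
       [ 0.    ,  0.    ,  0.    ,  1.    ]])}
key side [(array([280.2, 155.6]), 0.62)]
key top [(array([201.5, 258.7]), 0.53)]
(array([0.476 , 0.2969, 0.0204]), np.float64(0.007386059103082078))
key_bar side [(array([279.6, 132.3]), 0.86), (array([339.3, 254. ]), 0.72)]
key_bar top [(array([199. , 262.3]), 0.82)]
(array([0.4708, 0.2838, 0.1147]), np.float64(0.018011590349382774))
lift side [(array([340.1, 253.6]), 0.68), (array([282.1, 153.2]), 0.54)]
lift top [(array([336.4, 197. ]), 0.98)]
(array([ 0.5976, -0.0416,  0.0032]), np.float64(0.002191849
[... 193 characters left out ...]
875119865))
table_top side [(array([368.3, 228.1]), 0.87), (array([277.5, 135.4]), 0.72)]
table_top top [(array([340.6, 160.8]), 0.6)]
(array([ 0.6564, -0.0542,  0.1156]), np.float64(0.0006632830543827486))
{'time': 0.6, 'joint_positions': array([ 1.1769,  0.0872,  1.3707, -0.    ,  1.6836, -0.1031]), 'qvel': array([ 0.0021,  0.0017, -0.0004,  0.0018, -0.0006, -0.0017]), 'joint_torque': array([  0.    , -33.9773, -30.2419,   0.0717,   0.0236,   0.    ]), 'tool_pos': array([0.1577, 0.5269, 0.1808]), 'ee_rot': array([3.1415, 0.    , 2.8508]), 'wrist_force': array([-0.1274, -0.209 , -0.8613]), 'wrist_torque': array([ 0.0424,  0.0114, -0.0309]), 'finger_force': 0.0, 'width': 0.09414759718125809}
```

View pics/top0.png

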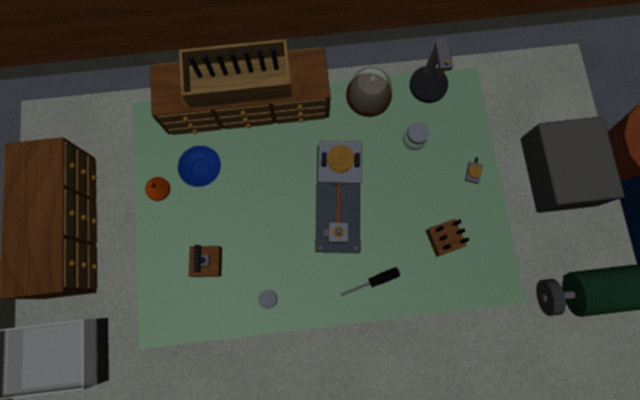

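View pics/side0.png

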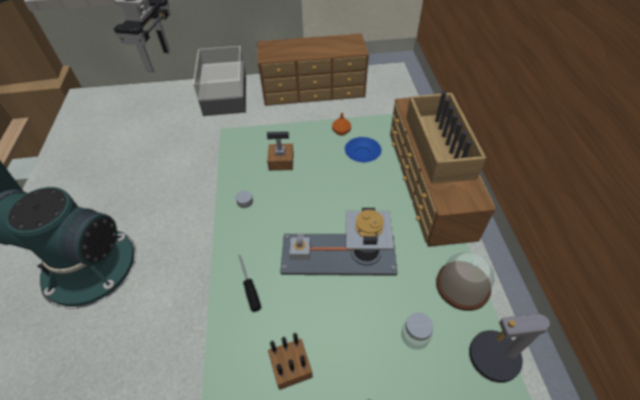

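The top view shows the key's bar at about (198,259) on its block at (205,261), and the stem at about (338,231). In the side view the bar is at (278,135) and the stem at (299,242). I'll enlarge these areas.

```bash
python3 - <<'E'
import cv2,numpy as np
def c(n,x,y,w=24,k=8):
    i=cv2.imread(f'pics/{n}0.png')[y-18:y+18,x-w:x+w]; i=cv2.convertScaleAbs(i,alpha=1.6); return cv2.resize(i,None,fx=k,fy=k,interpolation=cv2.INTER_CUBIC)
r=np.vstack([np.hstack([c('top',204,260),c('top',338,231)]),np.hstack([c('side',280,146),c('side',300,246)])])
cv2.imwrite('pics/crop0.png',r)
E
python3 - <<'E'
from h import *
np.set_printoptions(precision=4,suppress=True)
S={c:snapshot(c) for c in('side','top')}
for t in ['key','stem_top','lift']:
  for c in S:
    for o in finder.masks_of(c,t)[:2]:
        m=o['region'].astype(np.uint8); print(t,c,o['confidence'],o['xy'],m.sum(),cv2.minAreaRect(cv2.findNonZero(m)))
E
```

```text
key side 0.51 [277.3, 139.8] 312 ((278.0, 143.5), (25.0, 22.0), 90.0)
key top 0.73 [196.1, 257.2] 314 ((201.5, 258.5), (27.0, 17.0), 90.0)
stem_top side 0.64 [298.3, 243.1] 121 ((299.5, 244.0), (12.0, 11.0), 90.0)
lift top 0.93 [338.0, 195.4] 5196 ((338.0, 197.0), (48.0, 114.0), 0.0)
lift top 0.52 [339.7, 231.2] 98 ((338.0, 232.0), (10.0, 10.0), 90.0)
```

View pics/crop0.png

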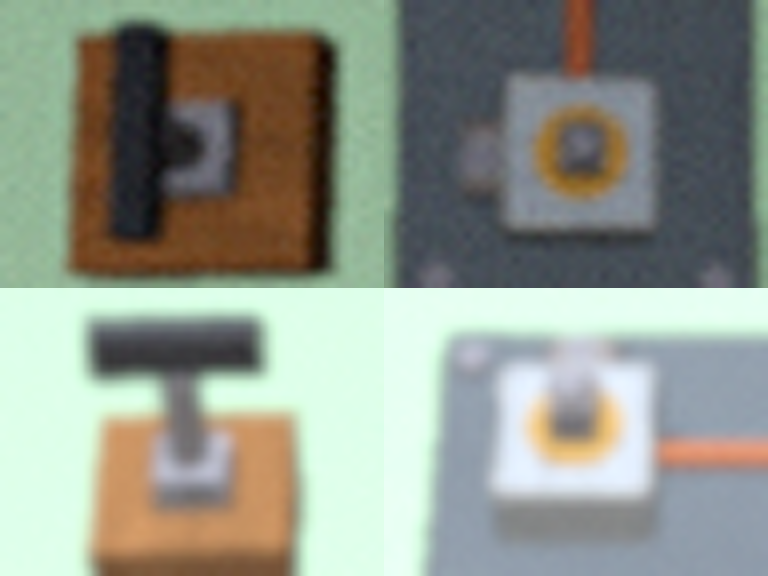

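The crops are clear. Top view: bar centre at (196.8,258.0), stem top at about (338.6,230.3). Side view: bar centre at (277.6,134.9), stem top at about (299.4,238.4), brass ring centre at (299.3,245.9). Now I'll triangulate.

Run:
```python
from h import *
np.set_printoptions(precision=4,suppress=True)
S={c:snapshot(c) for c in('side','top')}
P=lambda c,x,y:ray(S[c],(x,y))
def cr(c,ox,oy,x,y): return P(c,ox+(x+.5)/8-.5,oy+(y+.5)/8-.5)
print('bar',tri(P('side',277.6,134.9),P('top',196.8,258.0)))
print('stem',tri(P('side',299.4,238.4),P('top',338.6,230.3)))
# atz
print('bar@102',atz(P('side',277.6,134.9),.102),atz(P('top',196.8,258.),.102))
print('stem@67',atz(P('side',299.4,238.4),.067),atz(P('top',338.6,230.3),.067))
print('ring@45',atz(cr('side',276,228,190,147),.045),atz(cr('top',314,213,198,152),.045))
a,b=atz(cr('top',180,242,142,25),.11),atz(cr('top',180,242,136,240),.11); print('bar yaw top',np.arctan2(*(a-b)[[1,0]]),np.linalg.norm(a-b))
a,b=atz(cr('side',256,128,262,59),.102),atz(cr('side',256,128,90,61),.102); print('bar yaw side',np.arctan2(*(a-b)[[1,0]]),np.linalg.norm(a-b))
# block top corners top view
q=[atz(cr('top',314,213,*p),.045) for p in((122,74),(274,78),(272,232),(120,228))]
q=np.array(q);print('vblock',q.mean(0),np.arctan2(*(q[0]-q[3])[[1,0]]),np.arctan2(*(q[1]-q[2])[[1,0]]),[np.linalg.norm(q[i]-q[i-1]) for i in range(4)])
q=[atz(cr('side',276,228,*p),.045) for p in((112,74),(272,74),(272,208),(106,208))]
q=np.array(q);print('vblock side',q.mean(0),np.arctan2(*(q[2]-q[3])[[1,0]]),np.arctan2(*(q[1]-q[0])[[1,0]]),[np.linalg.norm(q[i]-q[i-1]) for i in range(4)])
for o in finder.masks_of('top','lift')[:1]:
    m=o['region'].astype(np.uint8); save({'img':m[:,:,None].repeat(3,2)*255},'m.png')
    # base plate edges: left/right columns per row at rows 190..245
    L=[];R=[]
    for v in range(192,246):
        u=np.where(m[v])[0]; L.append(atz(P('top',u.min()-.5,v),.015));R.append(atz(P('top',u.max()+.5,v),.015))
    for E in(L,R):
        f=cv2.fitLine(np.float32(E)[:,:2],cv2.DIST_HUBER,0,.01,.01).ravel();print('edge',f,np.arctan(f[1]/f[0]))
```

```text
bar (array([0.473 , 0.2889, 0.1043]), np.float64(0.0002946108337162303))
stem (array([ 0.5044, -0.0324,  0.0713]), np.float64(0.002271047530241564))
bar@102 [0.4731 0.2916 0.102 ] [0.4732 0.2894 0.102 ]
stem@67 [ 0.5055 -0.0292  0.067 ] [ 0.5039 -0.0329  0.067 ]
ring@45 [ 0.5035 -0.035   0.045 ] [ 0.504  -0.0332  0.045 ]
bar yaw top -0.0841612504787137 0.05878546788823041
bar yaw side -0.11530713189590831 0.05843018349028512
vblock [ 0.5039 -0.0329  0.045 ] -0.13181951811900516 -0.1408892134623847 [np.float64(0.045885880706851984), np.float64(0.04521172018334302), np.float64(0.04587958531245372), np.float64(0.04479555996978509)]
vblock side [ 0.5038 -0.0326  0.045 ] -0.12297103094471111 -0.12407623141752527 [np.float64(0.04625560600760105), np.float64(0.04721525865748852), np.float64(0.04621063216828739), np.float64(0.04748275578740418)]
```

Measured values, which agree with the stated heights:

| Item | x (m) | y (m) | z (m) | Yaw (rad) |
|---|---|---|---|---|
| Bar | 0.473 | 0.290 | 0.103 | -0.10 |
| Stem | 0.504 | -0.033 | 0.067 | -0.13 |

I'll grip at tool yaw 3.04, then fit the key turned a quarter, which leaves wrist room to open the valve.

drive_tool --deltas "-0.46 -0.17 0 0 0 0 94; -0.925 -0.34 0 0 0 0 94; -0.925 -0.34 0 0 0 0 94"

```text
time: 1.45
tool_pos: [0.2406, 0.4651, 0.1809]
ee_rot: [-3.141, 0.003, 2.844]
wrist_force: [-0.2, 0.4, -0.8]
width: 0.0941
finger_force: 0.0
```

drive_tool --deltas "-0.46 -0.17 0 0 0 0 94; -0.925 -0.34 0 0 0 0 94; -0.925 -0.34 0 0 0 0 94"

```text
time: 1.75
tool_pos: [0.3191, 0.406, 0.1807]
ee_rot: [-3.141, 0.002, 2.844]
wrist_force: [-0.6, 0.1, 0.0]
width: 0.0939
finger_force: 0.0
```

drive_tool --deltas "-0.46 -0.17 0 0 0 0 94; -0.925 -0.34 0 0 0 0 94; -0.925 -0.34 0 0 0 0 94"

```text
time: 2.05
tool_pos: [0.3975, 0.3472, 0.1804]
ee_rot: [-3.141, 0.001, 2.845]
wrist_force: [-1.2, 0.2, 0.1]
width: 0.094
finger_force: 0.0
```

drive_tool --deltas "-0.46 -0.17 0 0 0 -0.06 94; -0.925 -0.34 0 0 0 -0.12 94; -0.925 -0.34 0 0 0 -0.12 94; -0.925 -0.34 0 0 0 -0.12 94"

```text
time: 2.45
tool_pos: [0.4728, 0.2913, 0.1805]
ee_rot: [3.141, -0.002, 3.038]
wrist_force: [0.0, -0.4, -0.0]
width: 0.094
finger_force: 0.0
```

drive_tool --deltas "0 -0.01 0.3 0 0 0 94; 0 -0.01 0.55 0 0 0 94; 0 -0.01 0.75 0 0 0 94; 0 -0.01 0.9 0 0 0 94; 0 -0.01 0.96 0 0 0 94"

```text
time: 2.95
tool_pos: [0.471, 0.2906, 0.0831]
ee_rot: [-3.141, -0.003, 3.041]
wrist_force: [0.5, -0.7, -1.0]
width: 0.0942
finger_force: 0.0
```

drive_tool --deltas "0 0 0 0 0 0 60; 0 0 0 0 0 0 40; 0 0 0 0 0 0 25; 0 0 0 0 0 0 18; 0 0 0 0 0 0 14"

```text
time: 3.45
tool_pos: [0.4735, 0.2897, 0.0855]
ee_rot: [3.141, 0.001, 3.039]
wrist_force: [0.5, 0.0, 0.1]
width: 0.057
finger_force: 0.0
```

drive_tool --deltas "0 0 0 0 0 0 12; 0 0 0 0 0 0 8; 0 0 0 0 0 0 5; 0 0 0 0 0 0 5; 0 0 0 0 0 0 5"

```text
time: 3.95
tool_pos: [0.4731, 0.2896, 0.0848]
ee_rot: [3.142, -0.0, 3.039]
wrist_force: [-0.2, 1.5, -0.3]
width: 0.0177
finger_force: 0.0
```

drive_tool --deltas "0 0 0 0 0 0 5; 0 0 0 0 0 0 5; 0 0 0 0 0 0 5; 0 0 0 0 0 0 5"

```text
time: 4.35
tool_pos: [0.4731, 0.2895, 0.0848]
ee_rot: [3.142, -0.0, 3.039]
wrist_force: [0.1, 0.5, -0.5]
width: 0.0109
finger_force: 30.0
```

drive_tool --deltas "0 0 -0.04 0 0 0 5; 0 0 -0.1 0 0 0 5; 0 0 -0.17 0 0 0 5; 0 0 -0.25 0 0 0 5; 0 0 -0.25 0 0 0 5"

```text
time: 4.85
tool_pos: [0.4742, 0.2901, 0.1119]
ee_rot: [3.14, 0.003, 3.039]
wrist_force: [0.6, 0.2, -0.9]
width: 0.0109
finger_force: 30.0
```

drive_tool --deltas "0 0 -0.3 0 0 0 5; 0 0 -0.6 0 0 0 5; -0.08 -0.4 -0.6 0 0 0 5; -0.16 -0.8 -0.6 0 0 0 5"

```text
time: 5.25
tool_pos: [0.4815, 0.2084, 0.1714]
ee_rot: [3.14, 0.003, 3.042]
wrist_force: [0.1, -0.8, -1.9]
width: 0.0109
finger_force: 30.0
```

drive_tool --deltas "-0.08 -0.4 0 0 0 0 5; -0.16 -0.8 0 0 0 0 5; -0.16 -0.8 0 0 0 0 5"

```text
time: 5.55
tool_pos: [0.489, 0.1228, 0.17]
ee_rot: [-3.139, 0.001, 3.033]
wrist_force: [-0.5, -0.2, -1.9]
width: 0.011
finger_force: 30.0
```

drive_tool --deltas "-0.08 -0.4 0 0 0 0 5; -0.16 -0.8 0 0 0 0 5; -0.16 -0.8 0 0 0 0 5"

```text
time: 5.85
tool_pos: [0.4967, 0.0426, 0.1698]
ee_rot: [-3.14, 0.0, 3.034]
wrist_force: [-0.2, 0.6, -1.6]
width: 0.011
finger_force: 30.0
```

drive_tool --deltas "-0.08 -0.4 0 0 0 0 5; -0.15 -0.78 0 0 0 0 5; -0.15 -0.78 0 0 0 0 5"

```text
time: 6.15
tool_pos: [0.5036, -0.0357, 0.1696]
ee_rot: [-3.14, 0.0, 3.035]
wrist_force: [-0.8, 0.5, -1.4]
width: 0.0113
finger_force: 30.0
```

drive_tool --deltas "0 0 0 0 0 0.09 5; 0 0 0 0 0 0.18 5; 0 0 0 0 0 0.27 5; 0 0 0 0 0 0.36 5; 0 0 0 0 0 0.45 5"

```text
time: 6.65
tool_pos: [0.5034, -0.031, 0.1697]
ee_rot: [3.141, -0.001, 2.328]
wrist_force: [-0.2, -0.5, -1.8]
width: 0.0112
finger_force: 30.0
```

drive_tool --deltas "0 0 0 0 0 0.09 5; 0 0 0 0 0 0.18 5; 0 0 0 0 0 0.27 5; 0 0 0 0 0 0.36 5; 0 0 0 0 0 0.45 5"

```text
time: 7.15
tool_pos: [0.5034, -0.031, 0.1698]
ee_rot: [3.141, -0.002, 1.622]
wrist_force: [0.1, 0.7, -1.4]
width: 0.0112
finger_force: 30.0
```

drive_tool --deltas "0 0 0 0 0 0.06 5; 0 0 0 0 0 0.118 5; 0 0 0 0 0 0.118 5; 0 0 0 0 0 0.118 5"

```text
time: 7.55
tool_pos: [0.5033, -0.0319, 0.1698]
ee_rot: [-3.141, -0.001, 1.444]
wrist_force: [0.9, -0.1, -1.3]
width: 0.0109
finger_force: 30.0
```

Run:
```python
from h import *
S={c:snapshot(c) for c in('side','top')}
o=robot.get_obs(); print(o['tool_pos'],o['ee_rot'])
I=[]
for c,x,y in(('side',300,222),('top',338,222)):
    i=cv2.convertScaleAbs(S[c]['img'][y-36:y+36,x-25:x+25],alpha=1.6)[:,:,::-1]
    I.append(cv2.resize(i,None,fx=8,fy=8,interpolation=cv2.INTER_CUBIC))
cv2.imwrite('pics/c1.png',np.hstack(I))
# predicted: key socket mouth/top corners and stem for TCP
p=o['tool_pos']; yaw=o['ee_rot'][2]
for dz in(-.057,-.031): print(dz,proj(S['side'],p+[0,0,dz]))
print('stem',proj(S['side'],[.504,-.033,.067]),proj(S['side'],[.504,-.033,.045]))
```

```text
[ 0.5033207  -0.03240343  0.16976328] [-3.14158279e+00 -4.90930842e-04  1.44230392e+00]
-0.057 [297.28635821 227.94803327]
-0.031 [296.50766499 220.86215259]
stem [298.891743   239.85751192] [299.471141   245.17862419]
```

View pics/c1.png

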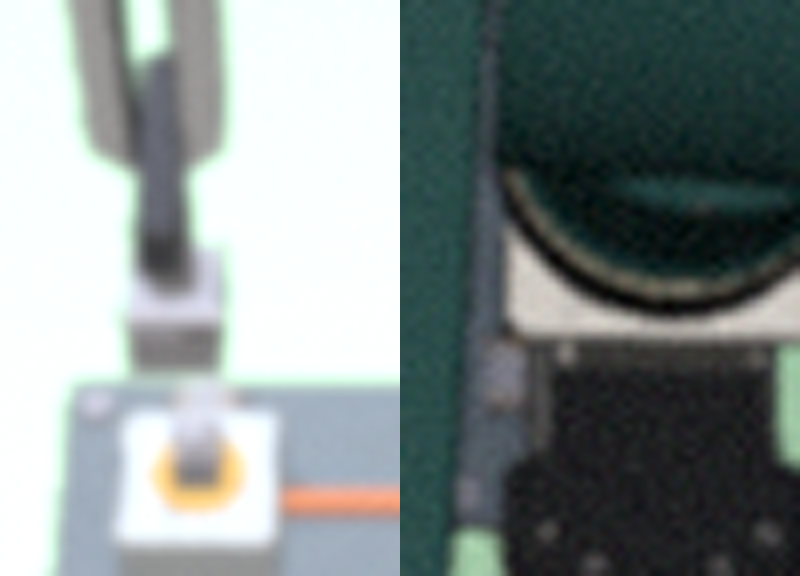

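The side crop shows the socket's front lower edge running from (133,368) to (216,368) in crop pixels, directly behind and above the stem at (197,430). The arm hides the top view. I'll compare with the predicted socket corners.

Run:
```python
from h import *
np.set_printoptions(precision=2,suppress=True)
s=snapshot('side');o=robot.get_obs();p=o['tool_pos'];y=o['ee_rot'][2]-np.pi/2
R=np.array([[np.cos(y),-np.sin(y)],[np.sin(y),np.cos(y)]])
toc=lambda q:(np.array(q)-[275,186]+.5)*8-.5
for n,dx,dy,dz in(('fbl',-13,-13,-57),('fbr',13,-13,-57),('ftl',-13,-13,-31),('ftr',13,-13,-31),('btr',13,13,-31)):
    print(n,toc(proj(s,np.r_[p[:2]+R@[dx/1e3,dy/1e3],p[2]+dz/1e3])))
y=-.13;R=np.array([[np.cos(y),-np.sin(y)],[np.sin(y),np.cos(y)]])
for n,dx,dy,z in(('stem fbl',-7,-7,45),('fbr',7,-7,45),('ftl',-7,-7,63),('ftr',7,-7,63),('vblock fl',-23,-23,45),('fr',23,-23,45),('br',23,23,45),('bl',-23,23,45)):
    print(n,toc(proj(s,np.r_[np.array([.504,-.033])+R@[dx/1e3,dy/1e3],z/1e3])))
```

```text
fbl [131.34 378.57]
fbr [226.94 378.94]
ftl [123.87 322.28]
ftr [221.7  322.61]
btr [226.24 244.57]
stem fbl [173.8  497.19]
fbr [222.2  497.46]
ftl [169.62 462.62]
ftr [218.75 462.88]
vblock fl [114.7  544.19]
fr [275.48 545.16]
br [281.37 411.63]
bl [125.48 410.86]
```

Run:
```python
from h import *
s=snapshot('side');o=robot.get_obs();p=o['tool_pos']
k=14;ox,oy,w,h=282,212,32,42
img=cv2.resize(cv2.convertScaleAbs(s['img'][oy:oy+h,ox:ox+w],alpha=1.1)[:,:,::-1],None,fx=k,fy=k,interpolation=cv2.INTER_CUBIC)
def rot(y): return np.array([[np.cos(y),-np.sin(y)],[np.sin(y),np.cos(y)]])
def box(im,c,y,a,z0,z1,col,b=None):
    P=[]
    for z,q in((z0,a),(z1,b or a)):
        P.append(np.array([(proj(s,np.r_[c+rot(y)@[sx*q,sy*q],z])-[ox,oy]+.5)*k for sx,sy in((-1,-1),(1,-1),(1,1),(-1,1))]))
    for r in P: cv2.polylines(im,[np.int32(r)],True,col,1)
    for i in range(4): cv2.line(im,*[tuple(map(int,r[i])) for r in P],col,1)
j=img.copy()
box(j,p[:2],o['ee_rot'][2]-np.pi/2,.013,p[2]-.0585,p[2]-.0325,(0,0,255))
c=np.array([.504,-.033])
box(j,c,-.13,.007,.045,.063,(255,0,0));box(j,c,-.13,.007,.063,.067,(255,0,0),.0045)
cv2.imwrite('pics/c2.png',cv2.resize(np.hstack([img,j]),None,fx=.89,fy=.89))
```

```text
(no output)
```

View pics/c2.png

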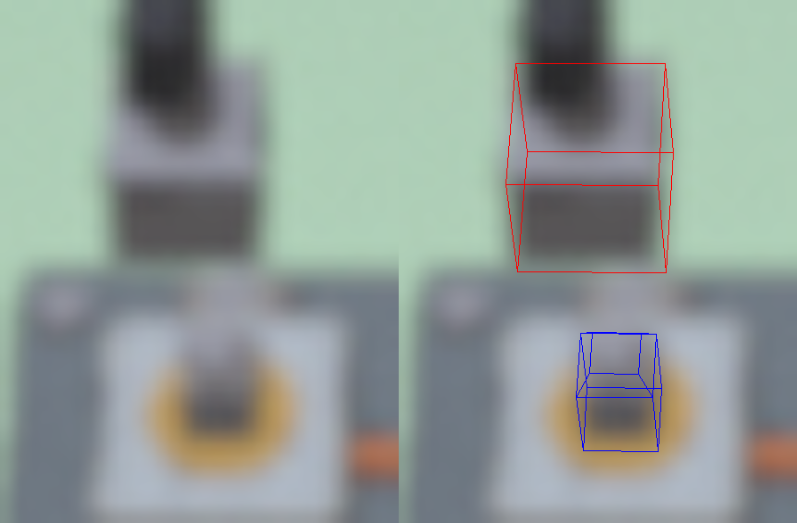

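Socket and stem line up to within about 1 mm. I'll shift +1 mm in x, lower the key to just above the stem and then feel it on.

drive_tool --deltas "0 0.01 0.1 0 0 0 5; 0 0.01 0.25 0 0 0 5; 0 0.01 0.36 0 0 0 5; 0 0.01 0.4 0 0 0 5; 0 0.01 0.4 0 0 0 5"

```text
time: 8.25
tool_pos: [0.5033, -0.0332, 0.1281]
ee_rot: [-3.139, -0.0, 1.44]
wrist_force: [0.6, -0.1, -0.8]
width: 0.0113
finger_force: 30.0
```

drive_tool --deltas "0 0 0.01 0 0 0 5; 0 0 0.02 0 0 0 5; 0 0 0.03 0 0 0 5; 0 0 0.04 0 0 0 5; 0 0 0.04 0 0 0 5"

```text
time: 8.75
tool_pos: [0.5043, -0.0333, 0.1258]
ee_rot: [3.141, -0.0, 1.44]
wrist_force: [-0.3, -0.3, -1.4]
width: 0.0109
finger_force: 30.0
```

drive_tool --deltas "0 0 0.01 0 0 0 5; 0 0 0.02 0 0 0 5; 0 0 0.02 0 0 0 5; 0 0 0.02 0 0 0 5"

```text
time: 9.15
tool_pos: [0.5042, -0.0333, 0.1237]
ee_rot: [-3.141, -0.0, 1.44]
wrist_force: [0.1, -0.1, -1.5]
width: 0.0108
finger_force: 30.0
```

drive_tool --deltas "0 0 0.01 0 0 0 5; 0 0 0.02 0 0 0 5; 0 0 0.02 0 0 0 5"

```text
time: 9.45
tool_pos: [0.5041, -0.0333, 0.1215]
ee_rot: [-3.141, -0.0, 1.44]
wrist_force: [-0.2, 0.5, -2.3]
width: 0.0112
finger_force: 30.0
```

drive_tool --deltas "0 0 0.01 0 0 0 5; 0 0 0.02 0 0 0 5; 0 0 0.02 0 0 0 5"

```text
time: 9.75
tool_pos: [0.5041, -0.0333, 0.1195]
ee_rot: [-3.141, -0.0, 1.44]
wrist_force: [0.0, 0.1, -1.4]
width: 0.0109
finger_force: 30.0
```

drive_tool --deltas "0 0 0.015 0 0 0 5; 0 0 0.03 0 0 0 5; 0 0 0.04 0 0 0 5; 0 0 0.04 0 0 0 5"

```text
time: 10.15
tool_pos: [0.5041, -0.0333, 0.1155]
ee_rot: [-3.141, -0.0, 1.44]
wrist_force: [0.3, 0.5, -2.9]
width: 0.0112
finger_force: 30.0
```

drive_tool --deltas "0 0 0.015 0 0 0 5; 0 0 0.03 0 0 0 5; 0 0 0.04 0 0 0 5; 0 0 0.04 0 0 0 5"

```text
time: 10.55
tool_pos: [0.5041, -0.0333, 0.1115]
ee_rot: [-3.141, -0.0, 1.44]
wrist_force: [0.1, 0.2, -1.6]
width: 0.0112
finger_force: 30.0
```

drive_tool --deltas "0 0 0.01 0 0 0 5; 0 0 0.02 0 0 0 5; 0 0 0.02 0 0 0 5"

```text
time: 10.85
tool_pos: [0.5042, -0.0333, 0.1096]
ee_rot: [-3.141, -0.0, 1.44]
wrist_force: [0.0, -1.0, -1.5]
width: 0.011
finger_force: 30.0
```

drive_tool --deltas "0 0 0.01 0 0 0 5; 0 0 0.015 0 0 0 5; 0 0 0.015 0 0 0 5"

```text
time: 11.15
tool_pos: [0.5042, -0.0333, 0.1081]
ee_rot: [-3.141, -0.0, 1.44]
wrist_force: [-0.3, 0.3, -2.7]
width: 0.0112
finger_force: 30.0
```

drive_tool --deltas "0 0 0.01 0 0 0 5; 0 0 0.01 0 0 0 5"

```text
time: 11.35
tool_pos: [0.5042, -0.0333, 0.1071]
ee_rot: [-3.141, -0.0, 1.44]
wrist_force: [-0.3, 0.1, -2.5]
width: 0.011
finger_force: 30.0
```

drive_tool --deltas "0 0 0.01 0 0 0 5; 0 0 0.01 0 0 0 5"

```text
time: 11.55
tool_pos: [0.5042, -0.0333, 0.1061]
ee_rot: [-3.141, -0.0, 1.44]
wrist_force: [0.7, -0.2, -1.2]
width: 0.0112
finger_force: 30.0
```

drive_tool --deltas "0 0 0.007 0 0 0 5; 0 0 0.007 0 0 0 5"

```text
time: 11.75
tool_pos: [0.5043, -0.0334, 0.1057]
ee_rot: [3.141, -0.0, 1.44]
wrist_force: [0.0, 0.9, -1.1]
width: 0.0115
finger_force: 30.0
```

drive_tool --deltas "0 0 0.007 0 0 0 5; 0 0 0.007 0 0 0 5"

```text
time: 11.95
tool_pos: [0.5046, -0.0334, 0.1056]
ee_rot: [3.14, -0.0, 1.44]
wrist_force: [0.0, 0.2, 1.4]
width: 0.0112
finger_force: 30.0
```

Contact felt at TCP z 0.1056 with about 3 N, which is the seated height. I'll ease off a little, set up a table tracker and start turning.

drive_tool --deltas "0 0 -0.006 0 0 0 5; 0 0 -0.006 0 0 0 5"

```text
time: 12.15
tool_pos: [0.5044, -0.0334, 0.1056]
ee_rot: [3.141, -0.0, 1.44]
wrist_force: [-0.3, 0.7, 0.5]
width: 0.0112
finger_force: 30.0
```

```bash
cat > t.py <<'E'
from h import *
import os,sys
# tracks clock movement in side view vs baseline; prints sink in mm
s=snapshot('side'); g=cv2.cvtColor(s['img'],cv2.COLOR_RGB2GRAY)
if not os.path.exists('base.npy'): np.save('base.npy',g); save(s,'seat.png')
b=np.load('base.npy')
# table start height from text .110-.120; movement top centre
X=np.array([.655,-.053,.14]); u,v=np.round(proj(s,X)).astype(int)
d=proj(s,X-[0,0,.05])-proj(s,X)
T=b[v-16:v+17,u-18:u+19]; x0,y0=u-18,v-16
W=g[y0-6:y0+33+34,x0-10:x0+37+10]
r=cv2.matchTemplate(W,T,cv2.TM_CCOEFF_NORMED); _,m,_,(px,py)=cv2.minMaxLoc(r)
c=r[max(py-1,0):py+2,px].astype(float); sub=0
if len(c)==3: sub=(c[0]-c[2])/(2*(c[0]-2*c[1]+c[2]))
o=robot.get_obs()
print('t %.2f sink %.1f mm (match %.2f; dpx %d %.2f; 50mm=%s)'%(o['time'],(py+sub-6)/d[1]*50,m,px-10,py+sub-6,np.round(d,1)),'yaw %.3f'%o['ee_rot'][2],'F',np.round(o['wrist_force'],1),'M',np.round(o['wrist_torque'],3),'z %.4f'%o['tool_pos'][2])
E
python3 t.py; python3 t.py
```

```text
t 12.20 sink 0.1 mm (match 1.00; dpx 0 0.03; 50mm=[-1.6 13.4]) yaw 1.440 F [-0.7 -0.7  1.5] M [-0.075  0.055 -0.013] z 0.1056
t 12.25 sink 0.1 mm (match 1.00; dpx 0 0.03; 50mm=[-1.6 13.4]) yaw 1.440 F [0.1 0.2 0.6] M [-0.135  0.081  0.066] z 0.1056
```

View pics/seat.png

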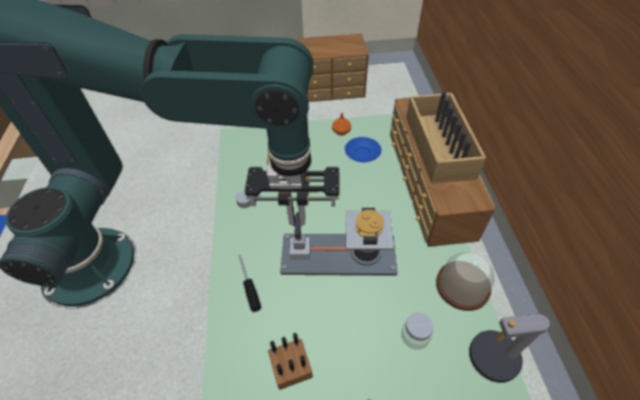

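The key is seated on the stem at (299,240) and the clock movement is in plain view at (369,224). I'll begin opening.

drive_tool --deltas "0 0 0 0 0 -0.03 5; 0 0 0 0 0 -0.06 5; 0 0 0 0 0 -0.09 5; 0 0 0 0 0 -0.12 5; 0 0 0 0 0 -0.12 5"

```text
time: 12.75
tool_pos: [0.5045, -0.0334, 0.1056]
ee_rot: [3.141, 0.0, 1.628]
wrist_force: [-0.3, 0.0, 0.4]
width: 0.011
finger_force: 30.0
```

```bash
python3 t.py
```

```text
t 12.80 sink 0.1 mm (match 1.00; dpx 0 0.03; 50mm=[-1.6 13.4]) yaw 1.628 F [ 0.8 -0.3  1.2] M [-0.098 -0.004  0.011] z 0.1056
```

drive_tool --deltas "0 0 0 0 0 -0.03 5; 0 0 0 0 0 -0.06 5; 0 0 0 0 0 -0.09 5; 0 0 0 0 0 -0.12 5; 0 0 0 0 0 -0.12 5"

```text
time: 13.3
tool_pos: [0.5044, -0.0333, 0.1056]
ee_rot: [3.141, -0.0, 1.816]
wrist_force: [-0.7, 0.7, 1.2]
width: 0.011
finger_force: 30.0
```

```bash
python3 t.py; python3 t.py
```

```text
t 13.35 sink 0.1 mm (match 1.00; dpx 0 0.03; 50mm=[-1.6 13.4]) yaw 1.816 F [-0.3 -1.2  0.2] M [-0.049 -0.06  -0.028] z 0.1056
t 13.40 sink 0.1 mm (match 1.00; dpx 0 0.04; 50mm=[-1.6 13.4]) yaw 1.816 F [ 0.4 -0.3  1.8] M [-0.016 -0.016 -0.091] z 0.1056
```

drive_tool --deltas "0 0 0 0 0 -0.03 5; 0 0 0 0 0 -0.06 5; 0 0 0 0 0 -0.06 5; 0 0 0 0 0 -0.06 5; 0 0 0 0 0 -0.06 5"

```text
time: 13.9
tool_pos: [0.5043, -0.0333, 0.1056]
ee_rot: [3.141, 0.0, 1.91]
wrist_force: [-0.1, -0.8, 1.4]
width: 0.011
finger_force: 30.0
```

```bash
python3 t.py
```

```text
t 13.95 sink 0.2 mm (match 1.00; dpx 0 0.04; 50mm=[-1.6 13.4]) yaw 1.911 F [ 1.2 -0.1  1.8] M [-0.037 -0.028 -0.033] z 0.1056
```

drive_tool --deltas "0 0 0 0 0 -0.03 5; 0 0 0 0 0 -0.06 5; 0 0 0 0 0 -0.06 5; 0 0 0 0 0 -0.06 5; 0 0 0 0 0 -0.06 5"

```text
time: 14.45
tool_pos: [0.5043, -0.0333, 0.1056]
ee_rot: [3.141, 0.0, 2.005]
wrist_force: [0.7, -0.2, 1.4]
width: 0.011
finger_force: 30.0
```

```bash
python3 t.py
```

```text
t 14.50 sink 0.2 mm (match 1.00; dpx 0 0.04; 50mm=[-1.6 13.4]) yaw 2.005 F [ 1.6 -0.   1.4] M [-0.031 -0.016 -0.074] z 0.1056
```

drive_tool --deltas "0 0 0 0 0 -0.03 5; 0 0 0 0 0 -0.06 5; 0 0 0 0 0 -0.06 5; 0 0 0 0 0 -0.06 5; 0 0 0 0 0 -0.06 5"

```text
time: 15.0
tool_pos: [0.5043, -0.0334, 0.1056]
ee_rot: [3.141, 0.0, 2.099]
wrist_force: [0.7, 0.4, 2.0]
width: 0.011
finger_force: 30.0
```

```bash
python3 t.py
```

```text
t 15.05 sink 0.2 mm (match 1.00; dpx 0 0.05; 50mm=[-1.6 13.4]) yaw 2.099 F [0.2 0.7 1.6] M [ 0.016 -0.03  -0.022] z 0.1055
```

drive_tool --deltas "0 0 0 0 0 -0.03 5; 0 0 0 0 0 -0.06 5; 0 0 0 0 0 -0.06 5; 0 0 0 0 0 -0.06 5; 0 0 0 0 0 -0.06 5"

```text
time: 15.55
tool_pos: [0.5043, -0.0333, 0.1056]
ee_rot: [3.141, 0.0, 2.193]
wrist_force: [-0.6, 0.3, 1.9]
width: 0.0107
finger_force: 30.0
```

```bash
python3 t.py
```

```text
t 15.60 sink 0.2 mm (match 1.00; dpx 0 0.05; 50mm=[-1.6 13.4]) yaw 2.194 F [-0.3  0.2  1.7] M [ 0.039 -0.062 -0.081] z 0.1056
```

drive_tool --deltas "0 0 0 0 0 -0.03 5; 0 0 0 0 0 -0.06 5; 0 0 0 0 0 -0.06 5; 0 0 0 0 0 -0.06 5; 0 0 0 0 0 -0.06 5"

```text
time: 16.1
tool_pos: [0.5043, -0.0333, 0.1056]
ee_rot: [3.141, 0.0, 2.288]
wrist_force: [0.1, 0.9, 3.4]
width: 0.011
finger_force: 30.0
```

```bash
python3 t.py; python3 t.py
```

```text
t 16.15 sink 1.5 mm (match 0.98; dpx 0 0.40; 50mm=[-1.6 13.4]) yaw 2.288 F [-0.9 -0.7  3.5] M [ 0.057  0.002 -0.051] z 0.1056
t 16.20 sink 1.8 mm (match 0.98; dpx 0 0.48; 50mm=[-1.6 13.4]) yaw 2.288 F [-0.5  0.9  2.3] M [ 0.066 -0.01  -0.118] z 0.1055
```

It's sinking at about 6 mm/s. I'll open it a touch more, then hold.

drive_tool --deltas "0 0 0 0 0 -0.02 5; 0 0 0 0 0 -0.04 5; 0 0 0 0 0 -0.04 5; 0 0 0 0 0 -0.04 5; 0 0 0 0 0 -0.04 5"

```text
time: 16.7
tool_pos: [0.5043, -0.0333, 0.1056]
ee_rot: [3.141, 0.0, 2.351]
wrist_force: [-0.1, -0.5, 2.8]
width: 0.0109
finger_force: 30.0
```

```bash
python3 t.py
```

```text
t 16.75 sink 7.6 mm (match 0.99; dpx 0 2.04; 50mm=[-1.6 13.4]) yaw 2.351 F [-0.6  0.   3. ] M [ 0.08  -0.011 -0.064] z 0.1055
```

drive_tool --deltas "0 0 0 0 0 0 5; 0 0 0 0 0 0 5; 0 0 0 0 0 0 5; 0 0 0 0 0 0 5; 0 0 0 0 0 0 5"

```text
time: 17.25
tool_pos: [0.5043, -0.0333, 0.1055]
ee_rot: [3.141, 0.0, 2.351]
wrist_force: [0.2, 1.0, 2.9]
width: 0.0115
finger_force: 30.0
```

```bash
python3 t.py
```

```text
t 17.30 sink 15.0 mm (match 0.99; dpx 0 4.02; 50mm=[-1.6 13.4]) yaw 2.351 F [-0.6  0.5  4.2] M [ 0.042  0.03  -0.035] z 0.1055
```

drive_tool --deltas "0 0 0 0 0 0 5; 0 0 0 0 0 0 5; 0 0 0 0 0 0 5; 0 0 0 0 0 0 5; 0 0 0 0 0 0 5"

```text
time: 17.8
tool_pos: [0.5043, -0.0334, 0.1055]
ee_rot: [3.141, 0.0, 2.351]
wrist_force: [-0.3, 1.0, 3.7]
width: 0.0113
finger_force: 30.0
```

```bash
python3 t.py
```

```text
t 17.85 sink 22.4 mm (match 0.99; dpx -1 6.01; 50mm=[-1.6 13.4]) yaw 2.351 F [0.6 0.1 3.8] M [-0.007 -0.016 -0.061] z 0.1055
```

Steady at about 13.5 mm/s. I'll hold until it reaches the stop.

drive_tool --deltas "0 0 0 0 0 0 5; 0 0 0 0 0 0 5; 0 0 0 0 0 0 5; 0 0 0 0 0 0 5; 0 0 0 0 0 0 5"

```text
time: 18.35
tool_pos: [0.5043, -0.0334, 0.1055]
ee_rot: [3.141, 0.0, 2.351]
wrist_force: [0.7, 0.2, 3.7]
width: 0.0111
finger_force: 30.0
```

drive_tool --deltas "0 0 0 0 0 0 5; 0 0 0 0 0 0 5; 0 0 0 0 0 0 5; 0 0 0 0 0 0 5; 0 0 0 0 0 0 5"

```text
time: 18.85
tool_pos: [0.5043, -0.0333, 0.1055]
ee_rot: [3.141, 0.0, 2.351]
wrist_force: [0.5, 0.5, 4.6]
width: 0.0107
finger_force: 30.0
```

drive_tool --deltas "0 0 0 0 0 0 5; 0 0 0 0 0 0 5; 0 0 0 0 0 0 5; 0 0 0 0 0 0 5; 0 0 0 0 0 0 5"

```text
time: 19.35
tool_pos: [0.5043, -0.0334, 0.1055]
ee_rot: [3.141, 0.0, 2.351]
wrist_force: [0.1, 0.2, 3.7]
width: 0.0108
finger_force: 30.0
```

drive_tool --deltas "0 0 0 0 0 0 5; 0 0 0 0 0 0 5; 0 0 0 0 0 0 5; 0 0 0 0 0 0 5; 0 0 0 0 0 0 5"

```text
time: 19.85
tool_pos: [0.5043, -0.0333, 0.1055]
ee_rot: [3.141, 0.0, 2.351]
wrist_force: [0.2, 1.1, 4.6]
width: 0.0113
finger_force: 30.0
```

```bash
python3 t.py
```

```text
t 19.90 sink 42.5 mm (match 0.97; dpx -1 11.40; 50mm=[-1.6 13.4]) yaw 2.351 F [-0.1  0.5  4.9] M [ 0.087  0.001 -0.03 ] z 0.1055
```

drive_tool --deltas "0 0 0 0 0 0 5; 0 0 0 0 0 0 5; 0 0 0 0 0 0 5; 0 0 0 0 0 0 5; 0 0 0 0 0 0 5"

```text
time: 20.4
tool_pos: [0.5043, -0.0334, 0.1055]
ee_rot: [3.141, 0.0, 2.351]
wrist_force: [-0.2, 0.5, 4.2]
width: 0.0111
finger_force: 30.0
```

```bash
python3 t.py
```

```text
t 20.45 sink 42.5 mm (match 0.97; dpx -1 11.40; 50mm=[-1.6 13.4]) yaw 2.351 F [-0.1  0.1  4.9] M [ 0.068 -0.011 -0.112] z 0.1055
```

drive_tool --deltas "0 0 0 0 0 0 5; 0 0 0 0 0 0 5; 0 0 0 0 0 0 5; 0 0 0 0 0 0 5; 0 0 0 0 0 0 5"

```text
time: 20.95
tool_pos: [0.5043, -0.0333, 0.1055]
ee_rot: [3.141, -0.0, 2.351]
wrist_force: [-0.2, 1.0, 4.2]
width: 0.0107
finger_force: 30.0
```

```bash
python3 t.py
```

```text
t 21.00 sink 42.5 mm (match 0.97; dpx -1 11.40; 50mm=[-1.6 13.4]) yaw 2.351 F [-0.7  0.7  4.6] M [ 0.084  0.04  -0.044] z 0.1055
```

The table is on its stop: 42.5 mm travelled and steady over three readings. Now I'll close the valve, first most of the way and then by feel.

drive_tool --deltas "0 0 -0.004 0 0 0.06 5; 0 0 -0.004 0 0 0.12 5; 0 0 -0.004 0 0 0.18 5; 0 0 -0.004 0 0 0.24 5; 0 0 -0.004 0 0 0.3 5"

```text
time: 21.5
tool_pos: [0.5041, -0.0334, 0.1055]
ee_rot: [-3.141, -0.0, 1.877]
wrist_force: [0.5, 1.2, 4.5]
width: 0.0107
finger_force: 30.2
```

```bash
cat > m.py <<'E'
from h import *
M=[];Y=[]
for i in range(5):
    snapshot('side'); o=robot.get_obs(); M.append(np.r_[o['wrist_torque'],o['wrist_force']]);Y.append(o['ee_rot'][2])
print('t %.2f'%o['time'],'M,F',np.round(np.mean(M,0),3),'yaw %.4f'%np.mean(Y),'pos',np.round(o['tool_pos'],4))
E
python3 m.py
```

```text
t 21.75 M,F [-5.000e-02 -8.400e-02  1.340e-01  4.960e-01  3.000e-03  3.153e+00] yaw 1.8803 pos [ 0.5041 -0.0333  0.1055]
```

drive_tool --deltas "0 0 0 0 0 0.05 5; 0 0 0 0 0 0.1 5; 0 0 0 0 0 0.15 5; 0 0 0 0 0 0.2 5; 0 0 0 0 0 0.2 5"

```text
time: 22.25
tool_pos: [0.5041, -0.0334, 0.1055]
ee_rot: [-3.141, 0.0, 1.567]
wrist_force: [1.6, -0.2, 2.1]
width: 0.011
finger_force: 30.1
```

```bash
python3 m.py
```

```text
t 22.50 M,F [-0.077 -0.11   0.146  0.338 -0.066  1.92 ] yaw 1.5677 pos [ 0.5041 -0.0334  0.1055]
```

drive_tool --deltas "0 0 0 0 0 0.03 5; 0 0 0 0 0 0.06 5; 0 0 0 0 0 0.06 5"

```text
time: 22.8
tool_pos: [0.5041, -0.0334, 0.1055]
ee_rot: [-3.141, -0.0, 1.472]
wrist_force: [-0.1, -0.5, 1.9]
width: 0.0111
finger_force: 30.2
```

```bash
python3 m.py
```

```text
t 23.05 M,F [-0.123 -0.111  0.155  0.47  -0.182  1.03 ] yaw 1.4728 pos [ 0.5041 -0.0333  0.1056]
```

drive_tool --deltas "0 0 0 0 0 0.02 5; 0 0 0 0 0 0.04 5; 0 0 0 0 0 0.04 5"

```text
time: 23.35
tool_pos: [0.5041, -0.0333, 0.1056]
ee_rot: [-3.141, -0.0, 1.409]
wrist_force: [1.3, 0.7, -0.0]
width: 0.0106
finger_force: 30.2
```

```bash
python3 m.py
```

```text
t 23.60 M,F [-0.129 -0.12   0.166  1.    -0.355  0.036] yaw 1.4095 pos [ 0.5041 -0.0333  0.1056]
```

drive_tool --deltas "0 0 0 0 0 0.02 5; 0 0 0 0 0 0.03 5; 0 0 0 0 0 0.03 5"

```text
time: 23.9
tool_pos: [0.5041, -0.0333, 0.1056]
ee_rot: [-3.141, -0.0, 1.362]
wrist_force: [0.4, -0.2, -0.8]
width: 0.0111
finger_force: 30.2
```

```bash
python3 m.py
```

```text
t 24.15 M,F [-0.154 -0.111  0.166  0.405  0.164 -0.819] yaw 1.3621 pos [ 0.5041 -0.0333  0.1056]
```

drive_tool --deltas "0 0 0 0 0 0.01 5; 0 0 0 0 0 0.02 5; 0 0 0 0 0 0.02 5"

```text
time: 24.45
tool_pos: [0.5041, -0.0333, 0.1057]
ee_rot: [-3.141, -0.0, 1.33]
wrist_force: [0.5, -1.3, -2.5]
width: 0.0112
finger_force: 30.2
```

```bash
python3 m.py
```

```text
t 24.70 M,F [-0.159 -0.091  0.183  0.515 -0.242 -2.504] yaw 1.3303 pos [ 0.5041 -0.0333  0.1057]
```

drive_tool --deltas "0 0 0.003 0 0 0.01 5; 0 0 0.003 0 0 0.02 5; 0 0 0.003 0 0 0.02 5"

```text
time: 25.0
tool_pos: [0.5042, -0.0333, 0.1056]
ee_rot: [3.142, -0.0, 1.298]
wrist_force: [0.6, -0.4, -2.0]
width: 0.0107
finger_force: 30.2
```

```bash
python3 m.py
```

```text
t 25.25 M,F [-0.127  0.014  0.174  0.194 -0.492 -2.028] yaw 1.2988 pos [ 0.5043 -0.0333  0.1056]
```

drive_tool --deltas "0 0 0 0 0 0.01 5; 0 0 0 0 0 0.015 5; 0 0 0 0 0 0.015 5"

```text
time: 25.55
tool_pos: [0.5043, -0.0333, 0.1056]
ee_rot: [3.142, -0.0, 1.275]
wrist_force: [0.7, -0.5, -1.5]
width: 0.0112
finger_force: 30.2
```

```bash
python3 m.py
```

```text
t 25.80 M,F [-0.142  0.021  0.204  0.64  -0.836 -1.446] yaw 1.2753 pos [ 0.5043 -0.0333  0.1056]
```

drive_tool --deltas "0 0 0 0 0 0.01 5; 0 0 0 0 0 0.01 5"

```text
time: 26.0
tool_pos: [0.5043, -0.0334, 0.1056]
ee_rot: [3.142, -0.0, 1.259]
wrist_force: [-0.3, -0.3, -0.7]
width: 0.0111
finger_force: 30.2
```

```bash
python3 m.py
```

```text
t 26.25 M,F [-0.121  0.016  0.185 -0.195 -0.286 -1.442] yaw 1.2595 pos [ 0.5043 -0.0333  0.1056]
```

drive_tool --deltas "0 0 0 0 0 0.01 5; 0 0 0 0 0 0.01 5"

```text
time: 26.45
tool_pos: [0.5043, -0.0333, 0.1056]
ee_rot: [3.142, -0.0, 1.243]
wrist_force: [0.6, -0.1, -1.4]
width: 0.0112
finger_force: 30.2
```

```bash
python3 m.py
```

```text
t 26.70 M,F [-0.139  0.035  0.156  0.407 -0.452 -1.196] yaw 1.2438 pos [ 0.5043 -0.0333  0.1056]
```

drive_tool --deltas "0 0 0 0 0 0.01 5; 0 0 0 0 0 0.01 5"

```text
time: 26.9
tool_pos: [0.5043, -0.0334, 0.1056]
ee_rot: [3.142, -0.0, 1.228]
wrist_force: [-0.1, -0.8, -1.5]
width: 0.0112
finger_force: 30.2
```

```bash
python3 m.py
```

```text
t 27.15 M,F [-0.159  0.008  0.179  0.281 -0.4   -1.063] yaw 1.2281 pos [ 0.5043 -0.0333  0.1056]
```

drive_tool --deltas "0 0 0 0 0 0.01 5; 0 0 0 0 0 0.01 5"

```text
time: 27.35
tool_pos: [0.5043, -0.0334, 0.1056]
ee_rot: [3.141, -0.0, 1.212]
wrist_force: [0.2, -0.6, -0.5]
width: 0.0112
finger_force: 30.2
```

```bash
python3 m.py
```

```text
t 27.60 M,F [-0.148  0.029  0.19   0.03  -0.881 -0.866] yaw 1.2124 pos [ 0.5043 -0.0333  0.1056]
```

drive_tool --deltas "0 0 0 0 0 0.01 5; 0 0 0 0 0 0.01 5"

```text
time: 27.8
tool_pos: [0.5043, -0.0334, 0.1056]
ee_rot: [3.141, -0.0, 1.196]
wrist_force: [0.1, 0.3, -0.6]
width: 0.011
finger_force: 30.2
```

```bash
python3 m.py
```

```text
t 28.05 M,F [-0.155 -0.003  0.168  0.212 -0.631 -1.081] yaw 1.1967 pos [ 0.5043 -0.0334  0.1056]
```

drive_tool --deltas "0 0 0 0 0 0.01 5; 0 0 0 0 0 0.01 5"

```text
time: 28.25
tool_pos: [0.5043, -0.0333, 0.1056]
ee_rot: [3.141, -0.0, 1.181]
wrist_force: [0.4, -0.7, -1.0]
width: 0.011
finger_force: 30.3
```

```bash
python3 m.py
```

```text
t 28.50 M,F [-0.152  0.     0.204  0.072 -0.353 -0.427] yaw 1.1811 pos [ 0.5043 -0.0333  0.1056]
```

drive_tool --deltas "0 0 0 0 0 0.01 5; 0 0 0 0 0 0.02 5; 0 0 0 0 0 0.02 5"

```text
time: 28.8
tool_pos: [0.5043, -0.0333, 0.1056]
ee_rot: [3.142, -0.0, 1.149]
wrist_force: [0.4, 0.3, -1.1]
width: 0.011
finger_force: 30.6
```

```bash
python3 m.py
```

```text
t 29.05 M,F [-0.16  -0.016  0.336  0.106 -0.315 -0.32 ] yaw 1.1497 pos [ 0.5043 -0.0333  0.1056]
```

drive_tool --deltas "0 0 0 0 0 0.01 5; 0 0 0 0 0 0.015 5; 0 0 0 0 0 0.015 5"

```text
time: 29.35
tool_pos: [0.5043, -0.0333, 0.1056]
ee_rot: [3.142, -0.0, 1.126]
wrist_force: [-0.4, -0.2, 0.3]
width: 0.011
finger_force: 30.9
```

```bash
python3 m.py
```

```text
t 29.60 M,F [-0.162  0.008  0.365  0.561 -0.476 -0.123] yaw 1.1261 pos [ 0.5043 -0.0333  0.1056]
```

At the stop: torque rose from about 0.18 to 0.36 N m, well under 0.6. I'll ease back within the lost motion, release the key and rise.

drive_tool --deltas "0 0 0 0 0 -0.03 5; 0 0 0 0 0 -0.05 5; 0 0 0 0 0 -0.05 5"

```text
time: 29.9
tool_pos: [0.5043, -0.0333, 0.1056]
ee_rot: [3.142, -0.0, 1.204]
wrist_force: [-0.0, 0.1, 0.3]
width: 0.0113
finger_force: 30.0
```

```bash
python3 m.py
```

```text
t 30.15 M,F [-0.163 -0.012  0.076  0.65  -0.17  -0.053] yaw 1.2037 pos [ 0.5043 -0.0334  0.1056]
```

drive_tool --deltas "0 0 0 0 0 0 20; 0 0 0 0 0 0 30; 0 0 0 0 0 0 40; 0 0 0 0 0 0 40; 0 0 0 0 0 0 40"

```text
time: 30.65
tool_pos: [0.5042, -0.0333, 0.1056]
ee_rot: [-3.141, -0.0, 1.205]
wrist_force: [0.4, 0.0, -0.5]
width: 0.0402
finger_force: 0.0
```

```bash
python3 m.py
```

```text
t 30.90 M,F [-0.074  0.071  0.025  0.158 -0.469  0.043] yaw 1.2046 pos [ 0.5042 -0.0333  0.1055]
```

drive_tool --deltas "0 0 -0.1 0 0 0 40; 0 0 -0.3 0 0 0 40; 0 0 -0.6 0 0 0 40; 0 0 -0.9 0 0 0 40; 0 0 -0.9 0 0 0 40"

```text
time: 31.4
tool_pos: [0.5071, -0.0338, 0.2017]
ee_rot: [3.131, -0.002, 1.205]
wrist_force: [0.6, 0.4, 0.9]
width: 0.0401
finger_force: 0.0
```

drive_tool --deltas "-0.2 -0.3 -0.3 0 0 0 40; -0.4 -0.6 -0.5 0 0 0 40; -0.5 -0.9 -0.6 0 0 0 40; -0.5 -0.9 -0.6 0 0 0 40"

```text
time: 31.8
tool_pos: [0.4009, -0.0479, 0.2584]
ee_rot: [3.136, -0.001, 1.204]
wrist_force: [0.5, 0.2, -0.5]
width: 0.0402
finger_force: 0.0
```

```bash
python3 t.py
python3 - <<'E'
from h import *
I=[]
for c,x,y in(('side',325,240),('top',338,205)):
    s=snapshot(c); i=s['img'][y-50:y+50,x-65:x+65,::-1]; I.append(cv2.resize(cv2.convertScaleAbs(i,alpha=1.4),None,fx=5,fy=5,interpolation=cv2.INTER_CUBIC))
cv2.imwrite('pics/end.png',cv2.resize(np.vstack(I),None,fx=.59,fy=.59))
E
```

```text
t 31.85 sink 42.5 mm (match 0.97; dpx -1 11.40; 50mm=[-1.6 13.4]) yaw 1.204 F [ 0.6  0.6 -0.1] M [-0.087  0.078  0.023] z 0.2569
```

View pics/end.png

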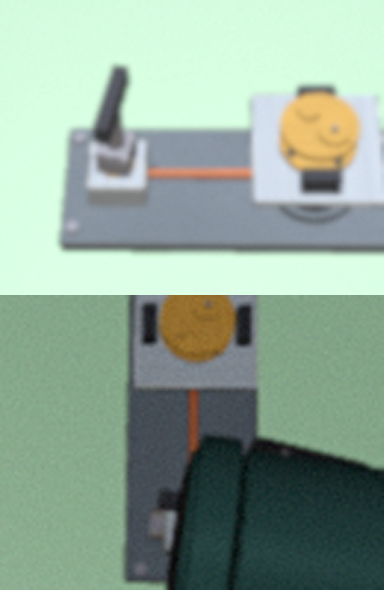

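The final picture shows the key standing upright and fully down on the stem, at about (115,110) in the crop, and the table lowered. The robot is clear of everything, so I'm handing in.

```bash
python3 -c "
from bench import robot
print(robot.close_job())"
```

```text
the job is handed in; nothing more can be done
None
```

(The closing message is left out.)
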